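# Roll a tin up the drilling gutter to its stop

## Task

With closed fingertips, push the white spotted tin lying in the plywood gutter slowly up the slope and over the hump at the top, so that it settles against the red stop board and stays there, ready to be drilled. Only push it: do not pick it up, squeeze it, flick it or let it run back down, and leave the brown tin, the jar and the lids beside the gutter alone. Finish with the hand clear of everything.

Things in the scene. Friction and masses are not known exactly. Their poses are not given: they have to be found in the camera images.
- gutter: Fixed plywood gutter on the table: a straight open channel 329 mm long, 112 mm wide inside. Side walls 10 mm thick, tops 60 mm above the table. Origin on the table, mid-width; x runs along the channel, uphill to the red stop board; y across; z up. Dark lip across the low end, x = -177 to -165 mm, top 24 mm above the table. Red stop board: face at x = 140 mm, 12 mm thick, 85 mm tall.
- gutter_ramp (a point): Middle of the rising grey floor's low edge, at the lip (gutter x = -165 mm, 12 mm above the table). Its x axis runs uphill along the floor, its z axis is square to it. The floor rises evenly at 7 degrees to the hump. The tin, if let go before the hump, rolls back down; its centre rides at z = 33 mm here.
- gutter_dip (a point): Middle of the hump's ridge (gutter x = 65 mm, 40 mm above the table). Its x axis runs down the yellow floor that falls at 7 degrees to 31 mm above the table at the stop; its z axis is square to that floor. Once its centre is past the hump the tin rolls to the stop by itself; its centre rides at z = 33 mm here.
- gutter_seat (a point): Where the tin's centre is when the tin rests against the stop: gutter x = 107 mm, 68 mm above the table, on the channel's middle line.
- tin: Loose closed tin, white with red, green and yellow spots and bright rims: cylinder 66 mm in diameter, 100 mm long, about 0.12 kg, lying across the gutter (6 mm play at each end), free to roll along it. Origin at its very centre, y along its axis; x and z turn as it rolls. Starts at the low end against the lip, centre at about gutter x = -142 mm, 48 mm above the table.
- brown_tin: Loose brown tin with dark spots standing upright near the gutter, 66 mm in diameter, 100 mm tall, origin at the centre of its underside. To be left alone.
- jar: Loose amber glass jar with a yellow cap standing near the gutter, 52 mm in diameter, 70 mm tall, origin at the centre of its underside. To be left alone.
- lids: Loose stack (one piece) of green, white and red lids lying near the gutter, 72 mm in diameter, 21 mm tall, origin at the centre of its underside. To be left alone.
There are look-alikes about, which are no part of the job. What is shaped like the tin but purple is not meant.

How it is judged:
By the outcome, as a careful person would: the job done as asked, in the order asked, and still so for the second after the job is handed in, with the robot touching nothing.
It also fails if it takes over 45 s, if anything falls off the work surface, if the arm or the gripper's body presses on something with over 40 N, if the wrist force passes 120 N, or if a joint passes its speed limit or range.

## Robot

A 6-joint arm with a two-finger parallel gripper is mounted at the origin on the work surface. World frame = base frame: x ahead of the robot, y to its left, z up, the work surface at z = 0. Lengths are in mm, angles in rad, forces in N, time in s.
With the tool pointing down it reaches from about 300 to 775 mm from the base axis. Payload 14.6 kg.
Tool frame: the origin (TCP) lies between the finger pads; the fingertips stand 19 mm ahead of it and the grasp point (between the pads) is the TCP; z points along the fingers, y is the line along which they close (so a half turn about z gives the same grasp; the last joint's range is limited). The gripper opens to 94 mm and grips with 3 to 60 N. Pads are 16 mm wide; open, the fingers measure 119 mm over their backs; the gripper's body (75 mm by 177 mm) begins 78 mm behind the grasp point.
Start: joints at [1.104, 0.3, 1.521, -0, 1.321, -0.067], TCP at [214.075, 506.617, 224.446] pointing down, gripper open.
Joint ranges: [-3.03, 3.03], [-0.79, 2.21], [0.23, 2.52], [-1.04, 4.18], [0, 3.07], [-2.55, 2.55]. Speed limits (rad/s): [2.22, 2.22, 2.57, 3.14, 3.14, 3.14].

## Interface

Orientations are given as [roll, pitch, yaw] about the fixed x, y, z axes, in that order (R = Rz(yaw) Ry(pitch) Rx(roll)).
In Python, from cell import monitor, imaging, job, find_in, trace gives the robot as it stands. The module is installed in compiled form; this text tells all that it offers.
- The arm moves only by the tool arm_command, never from a script. Its argument "steps" is a list of rows, each a list of 5 numbers: the opening, from 0 (shut) to 1 (fully open), then the shift along the tool's x, y, z in mm, then the turn about the tool's z in degrees. In form: [[gripper, dx, dy, dz, turn], ...]. A call has 1 to 20 rows; each row is the pose to reach, as a shift and turn from the pose commanded when the call began, along the tool's axes at that moment; what a row does not reach only later rows make up. A row lasts 1/8 s, in which the tool goes at most 62.5 mm and 10.7 degrees, less where a joint would pass 70% of its speed; a pose out of reach is approached as far as the arm can. A call with a gripper value outside its range is refused whole. The fingers move at their own pace and stop on an object; "force" is the grip in N (left out, the last holds). Time passes only in rows, so rows that repeat a pose let the fingers close. It gives the time, the measured TCP pose, the force, the opening and the grip force at its end, in the units of the state.
- monitor.read_state(): the state, without advancing time (a new reading comes with each control period).
- imaging.camera(name): name is "scene" or "top"; returns a dict with "img" (400x640x3 uint8, red, green, blue), "mtx" (3x3 intrinsics, pixels), "view" (4x4, takes a point from world to camera coordinates). Camera axes: x right, y down, z forward; pixel columns grow to the right and rows downward; lengths in mm; the calibration is good to about 2 mm. A picture is of the moment at which its call begins. There is no depth.
- job.sign_off(): hands the job in; it is judged then, once.
Trained networks look in a picture, given as the dict that the camera call returned (one of the last four; its "shot" number tells which), for a name from the list of things; names that differ only in an ending like _2 or _b are one class to them, and where a whole thing is asked for, a point or a joint stands for the part that bears it (a point fixed in the world has none). Each returns a list of dicts, best first, with "p" (0 to 1); they miss things now and then, are a little off and sometimes report something else, mostly with a low value. They report only what shows in the picture. A call takes as long as a camera call. They do not tell look-alikes from the thing itself.
- find_in(picture, target): "rect" ([centre column, centre row, width, height] in pixels, round what is visible of it).
- trace(picture, target): "region" (400x640 bool, what is visible of it) and "rect" ([centre column, centre row, width, height] in pixels, round what is visible of it).
The state is a dict: "clock": time; "joints": joint angles; "qd": joint speeds; "effort": joint torques, N m; "eef_pos": TCP position; "eef_rot": TCP orientation; "wrist_force": force on the tool from outside, world axes, zero at the start; "moment": the same for the moment, N m; "finger_gap": finger opening in mm; "finger_force": force on a finger pad.
Only numpy, scipy, OpenCV 4.12 (cv2) and the standard library are available. Lean on these libraries where they do the work, as an engineer would, in place of code of your own. Each camera call takes 0.05 s, during which the arm holds its last target. There are 200 camera calls.

## Working session

There is one attempt and no reset: what is moved stays moved. The work goes in short steps, Python scripts to look and compute and a tool call to move; the robot and the scene stay as the last step left them, time stands still between calls to the robot, and variables do not carry over. Pictures are saved under pics/ and viewed, at most 10 in all, crops included, and the job is handed in when it is done.

Besides the shell and the picture viewer there is one more tool, called after "Request:" as name(argument=value, ...), one argument or row to a line, values as JSON. arm_command: Moves the arm, as the interface text tells. Its arguments: {"type":"object","properties":{"steps":{"type":"array","items":{"type":"array","items":{"type":"number"}}},"force":{"type":"number"}},"required":["steps"]}

```bash
mkdir -p pics; python3 - <<'E'
from cell import monitor, imaging, find_in
import cv2,pickle
for n in ("scene","top"):
    c=imaging.camera(n); cv2.imwrite(f"pics/{n}1.png",c["img"][:,:,::-1]); pickle.dump(c,open(n+".pkl","wb"))
    for t in ("gutter","tin"): print(n,t,[(round(d["p"],2),[round(float(v)) for v in d["rect"]]) for d in find_in(c,t)])
s=monitor.read_state(); print(s["clock"],s["eef_pos"],s["eef_rot"],s["wrist_force"],s["finger_gap"])
E
```

```text
scene gutter [(0.58, [319, 215, 178, 131])]
scene tin [(0.98, [264, 164, 56, 50]), (0.74, [185, 220, 51, 64])]
top gutter [(0.59, [338, 206, 234, 135])]
top tin [(0.73, [421, 185, 62, 72]), (0.58, [400, 72, 75, 73])]
0.3 [214.06504018 506.59176062 224.28803999] [-3.14131352e+00 -6.02340466e-06  2.74177427e+00] [-0.1931187   0.09933024  0.85879483] 93.9836976652042
```

View pics/scene1.png

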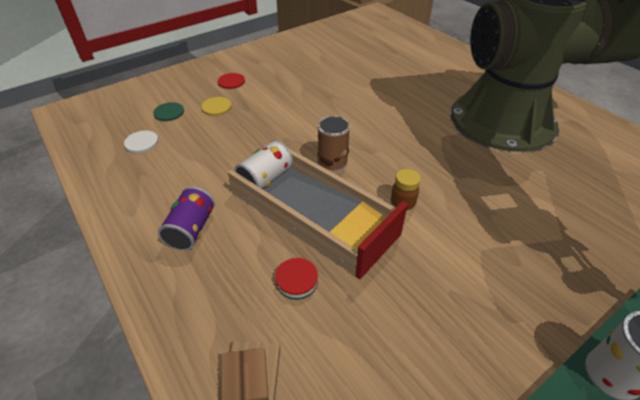

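View pics/top1.png

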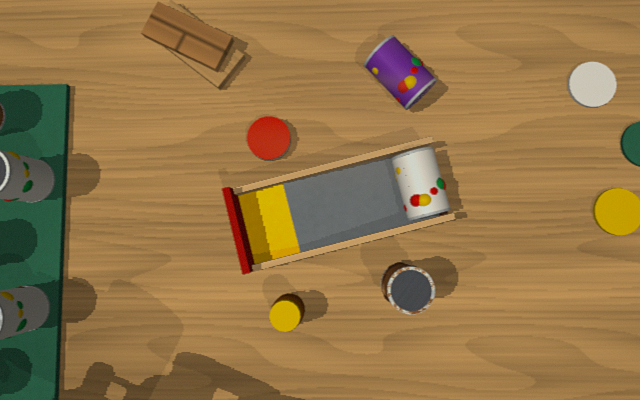

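The pictures show the gutter in the top view, with the red board near (238,230) and the white tin at (421,183) at the low end. The purple look-alike is at (400,72), the brown tin at (409,288) and the jar at (286,313). I'll zoom in for the gutter's corners.

```bash
python3 - <<'E'
import cv2,pickle,numpy as np
c=pickle.load(open("top.pkl","rb")); im=c["img"]
cv2.imwrite("pics/crop1.png",cv2.resize(im[125:285,215:475,::-1],None,fx=3,fy=3,interpolation=cv2.INTER_CUBIC))
print(c["mtx"].round(1).tolist(),c["view"].round(3).tolist())
E
```

```text
[[471.3, 0.0, 319.9], [0.0, 471.3, 196.4], [0.0, 0.0, 1.0]] [[-0.006, -0.999, -0.035, 13.594], [-0.997, 0.009, -0.083, 576.888], [0.083, 0.035, -0.996, 734.151], [0.0, 0.0, 0.0, 1.0]]
```

View pics/crop1.png

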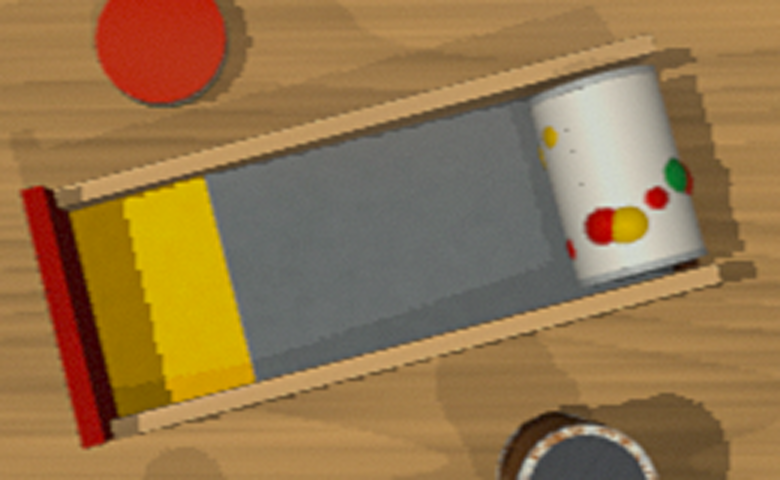

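```bash
cat > g.py <<'E'
import pickle,numpy as np
from scipy.optimize import least_squares
c=pickle.load(open("top.pkl","rb"))
def proj(P,c=c):
    q=np.c_[P,np.ones(len(P))]@c["view"].T; u=q[:,:3]@c["mtx"].T; return u[:,:2]/u[:,2:]
def toW(v,G): 
    a=v[2]; R=np.array([[np.cos(a),-np.sin(a),0],[np.sin(a),np.cos(a),0],[0,0,1]]); return np.asarray(G,float)@R.T+[v[0],v[1],0]
E
python3 - <<'E'
from g import *
G=np.array([[-177,-66,60],[-177,66,60],[152,-66,85],[152,66,85],[140,-66,85],[140,66,85],[65,0,40]],float)
px=np.array([[652,38],[719,282],[22,190],[82,447],[48,186],[107,440],[230,280]])/3+[215,125]
r=least_squares(lambda v:(proj(toW(v,G))-px).ravel(),[530,0,1.8])
v=r.x; np.save("g.npy",v); print(v,r.fun.reshape(-1,2).round(1).tolist())
print(toW(v,[[-142,0,48],[107,0,68],[-165,0,0]]).round(1).tolist())
print(proj(toW(v,[[-142,0,48]])))
from cell import imaging,find_in
for n in ("tin","brown_tin","jar","lids"):
    pass
E
```

```text
[558.12814517  -9.96131132   1.81320711] [[0.5, -1.1], [1.5, 0.9], [-0.4, -0.3], [0.0, 0.8], [-1.3, -0.9], [-0.4, 1.1], [0.2, -0.7]]
[[592.2, -147.8, 48.0], [532.4, 93.9, 68.0], [597.7, -170.1, 0.0]]
[[420.63753464 184.45094757]]
```

```bash
python3 - <<'E'
from g import *
v=np.load("g.npy")
from scipy.spatial.transform import Rotation as R
p0=np.array([214.075,506.617,224.446]); Rt=R.from_euler("xyz",[np.pi,0,2.7418])
for g in ([-200,0,190],[-200,0,57]):
    t=toW(v,[g])[0]; print(t.round(1),Rt.inv().apply(t-p0).round(1))
print("turn",np.degrees(2.7418-v[2]))
E
```

```text
[ 606.1 -204.1  190. ] [-637.8 -502.1   34.4]
[ 606.1 -204.1   57. ] [-637.8 -502.1  167.4]
turn 53.20445352611325
```

Request:
arm_command(
  steps=[
    [0, -20, -16, 0, 2],
    [0, -60, -47, 0, 5],
    [0, -105, -83, 0, 9],
    [0, -150, -118, 0, 13],
    [0, -195, -154, 0, 17],
    [0, -240, -189, 0, 21],
    [0, -285, -224, 0, 25],
    [0, -330, -260, 0, 29],
    [0, -375, -295, 0, 33],
    [0, -420, -331, 0, 37],
    [0, -465, -366, 0, 41],
    [0, -510, -402, 0, 45],
    [0, -555, -437, 0, 49],
    [0, -595, -468, 5, 53.2],
    [0, -625, -492, 20, 53.2],
    [0, -637.8, -502, 34, 53.2],
    [0, -637.8, -502, 34, 53.2],
    [0, -637.8, -502, 34, 53.2],
  ],
)

```text
clock: 2.55
eef_pos: [606.2, -203.4, 191.1]
eef_rot: [3.141, 0.0, 1.814]
wrist_force: [-0.5, -0.3, 0.2]
finger_gap: 0.2
finger_force: 0.0
```

Now descend behind the tin, with the tool's x axis pointing uphill.

Request:
arm_command(
  steps=[
    [0, 0, 0, 20, 0],
    [0, 0, 0, 45, 0],
    [0, 0, 0, 70, 0],
    [0, 0, 0, 95, 0],
    [0, 0, 0, 115, 0],
    [0, 0, 0, 128, 0],
    [0, 0, 0, 133, 0],
    [0, 0, 0, 133, 0],
    [0, 0, 0, 133, 0],
  ],
)

```text
clock: 3.68
eef_pos: [606.5, -204.2, 58.2]
eef_rot: [3.141, 0.001, 1.813]
wrist_force: [0.4, -0.1, 0.3]
finger_gap: 0.5
finger_force: 0.0
```

```bash
cat > st.py <<'E'
import sys; from g import *
from cell import monitor, imaging, trace
import cv2
v=np.load("g.npy"); s=monitor.read_state()
a=v[2];R=np.array([[np.cos(a),-np.sin(a)],[np.sin(a),np.cos(a)]])
print(s["clock"],"tcp gutter",(R.T@(s["eef_pos"][:2]-v[:2])).round(1),s["eef_pos"][2].round(1),"F",(R.T@s["wrist_force"][:2]).round(2),s["wrist_force"][2].round(2))
for n in sys.argv[2:]:
    c=imaging.camera(n); im=c["img"][:,:,::-1]
    u=proj(toW(v,[[-30,0,50]]),c)[0].round().astype(int); h=(100,130) if n=="top" else (80,110)
    y,x=max(u[1]-h[0],0),max(u[0]-h[1],0)
    cv2.imwrite(f"pics/{n}{sys.argv[1]}.png",cv2.resize(im[y:y+2*h[0],x:x+2*h[1]],None,fx=2.6,fy=2.6,interpolation=cv2.INTER_CUBIC))
E
python3 st.py 2 scene
```

```text
3.675 tcp gutter [-200.2   -0.3] 58.2 F [-0.23 -0.32] 0.31
```

View pics/scene2.png

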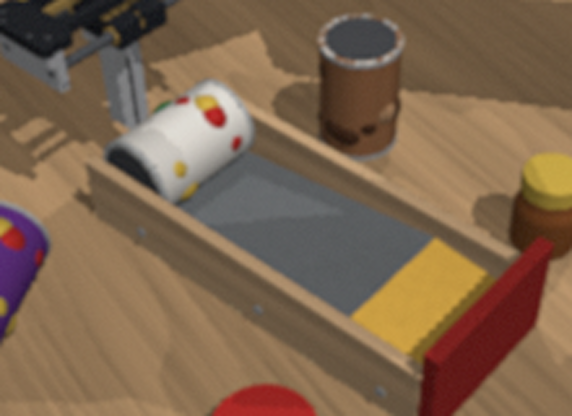

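The closed fingers stand behind the tin at the lip, around (125,90) in the crop, touching nothing. I'll start a slow push up the slope.

Request:
arm_command(
  steps=[
    [0, 3, 0, 0, 0],
    [0, 7, 0, 0, 0],
    [0, 11, 0, 0, 0],
    [0, 15, 0, 0, 0],
    [0, 18, 0, 0, 0],
    [0, 21, 0, -0.5, 0],
    [0, 25, 0, -1, 0],
    [0, 29, 0, -1.5, 0],
    [0, 33, 0, -2, 0],
    [0, 38, 0, -2.6, 0],
    [0, 43, 0, -3.2, 0],
    [0, 48, 0, -3.8, 0],
    [0, 53, 0, -4.4, 0],
    [0, 58, 0, -5, 0],
    [0, 63, 0, -5.7, 0],
    [0, 68, 0, -6.3, 0],
    [0, 73, 0, -6.9, 0],
    [0, 78, 0, -7.5, 0],
    [0, 82, 0, -8, 0],
    [0, 85, 0, -8.4, 0],
  ],
)

```text
clock: 6.22
eef_pos: [585.7, -121.3, 65.9]
eef_rot: [3.142, 0.0, 1.813]
wrist_force: [0.2, -1.7, 0.1]
finger_gap: 0.4
finger_force: 0.4
```

```bash
python3 st.py 3 top
```

```text
6.225 tcp gutter [-1.147e+02 -1.000e-01] 65.9 F [-1.68  0.18] 0.12
```

View pics/top3.png

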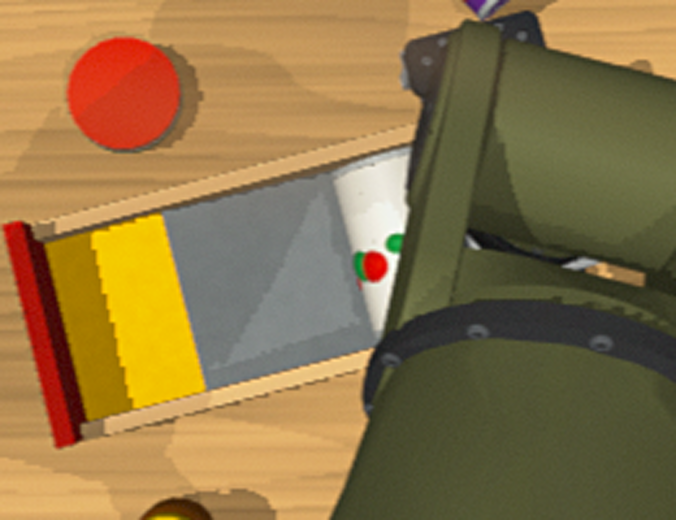

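The tin is moving squarely up the ramp, its front edge at crop column 335–380, with about 1.7 N of push. I'll continue.

Request:
arm_command(
  steps=[
    [0, 3, 0, -0.4, 0],
    [0, 8, 0, -1, 0],
    [0, 13, 0, -1.6, 0],
    [0, 18, 0, -2.2, 0],
    [0, 23, 0, -2.8, 0],
    [0, 28, 0, -3.4, 0],
    [0, 33, 0, -4.1, 0],
    [0, 38, 0, -4.7, 0],
    [0, 43, 0, -5.3, 0],
    [0, 48, 0, -5.9, 0],
    [0, 53, 0, -6.5, 0],
    [0, 58, 0, -7.1, 0],
    [0, 63, 0, -7.7, 0],
    [0, 68, 0, -8.4, 0],
    [0, 73, 0, -9, 0],
    [0, 78, 0, -9.6, 0],
    [0, 83, 0, -10.2, 0],
    [0, 88, 0, -10.8, 0],
    [0, 92, 0, -11.3, 0],
    [0, 95, 0, -11.7, 0],
  ],
)

```text
clock: 8.78
eef_pos: [562.9, -29.1, 77.6]
eef_rot: [-3.142, 0.0, 1.813]
wrist_force: [-1.1, -0.1, 0.2]
finger_gap: 0.9
finger_force: 0.4
```

```bash
python3 st.py 4 scene
```

```text
8.775 tcp gutter [-19.7  -0.1] 77.6 F [0.12 1.08] 0.22
```

View pics/scene4.png

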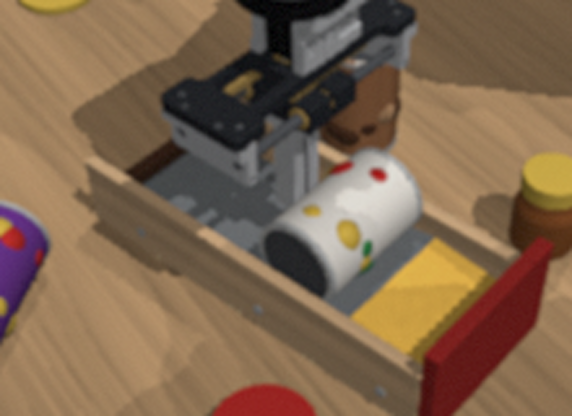

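The tin sits near the hump with the fingers right behind it. Next I'll ease it over and follow it.

Request:
arm_command(
  steps=[
    [0, 3, 0, -0.4, 0],
    [0, 8, 0, -1, 0],
    [0, 13, 0, -1.6, 0],
    [0, 18, 0, -2.2, 0],
    [0, 23, 0, -2.8, 0],
    [0, 27, 0, -3.3, 0],
    [0, 31, 0, -3.8, 0],
    [0, 35, 0, -4.3, 0],
    [0, 38, 0, -4.6, 0],
    [0, 41, 0, -4.8, 0],
    [0, 44, 0, -5, 0],
    [0, 47, 0, -5, 0],
    [0, 50, 0, -5, 0],
    [0, 54, 0, -5, 0],
    [0, 58, 0, -5, 0],
    [0, 62, 0, -5, 0],
    [0, 66, 0, -4.5, 0],
    [0, 70, 0, -4, 0],
    [0, 74, 0, -4, 0],
    [0, 76, 0, -4, 0],
  ],
)

```text
clock: 11.32
eef_pos: [544.7, 44.7, 81.5]
eef_rot: [-3.142, 0.0, 1.813]
wrist_force: [-0.5, -0.4, 0.7]
finger_gap: 0.5
finger_force: 0.0
```

```bash
python3 st.py 5 scene
```

```text
11.325 tcp gutter [56.3 -0. ] 81.5 F [-0.32  0.57] 0.72
```

View pics/scene5.png

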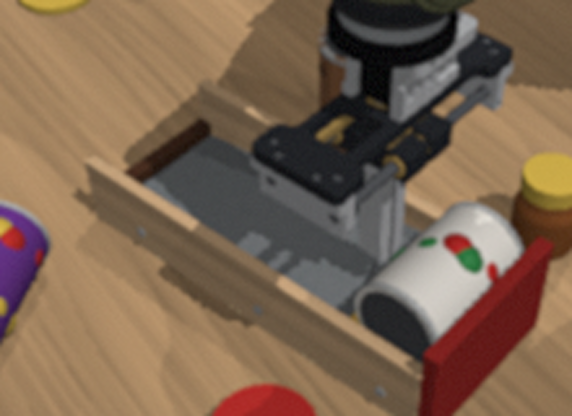

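The tin rests against the red board. I'll wait a moment, back off, rise and move away downhill.

Request:
arm_command(
  steps=[
    [0, 0, 0, 0, 0],
    [0, 0, 0, 0, 0],
    [0, 0, 0, 0, 0],
    [0, -4, 0, 0, 0],
    [0, -12, 0, 0, 0],
    [0, -24, 0, -5, 0],
    [0, -35, 0, -20, 0],
    [0, -45, 0, -45, 0],
    [0, -60, 0, -75, 0],
    [0, -80, 0, -110, 0],
    [0, -110, 0, -140, 0],
    [0, -145, 0, -155, 0],
    [0, -185, 0, -160, 0],
    [0, -220, 0, -160, 0],
    [0, -245, 0, -160, 0],
    [0, -255, 0, -160, 0],
    [0, -255, 0, -160, 0],
    [0, -255, 0, -160, 0],
  ],
)

```text
clock: 13.62
eef_pos: [605.9, -202.3, 241.9]
eef_rot: [3.141, 0.0, 1.814]
wrist_force: [0.3, 1.2, -0.8]
finger_gap: 0.5
finger_force: 0.0
```

```bash
python3 st.py 6 scene; python3 - <<'E'
from g import *
from cell import imaging,find_in
v=np.load("g.npy")
for n in ("top","scene"):
    c2=imaging.camera(n); print(n,[(round(d["p"],2),np.round(d["rect"])) for d in find_in(c2,"tin")],proj(toW(v,[[107,0,68]]),c2))
E
```

```text
13.625 tcp gutter [-198.2   -0.2] 241.9 F [ 1.05 -0.54] -0.77
top [(0.86, array([400.,  73.,  74.,  71.])), (0.82, array([261., 225.,  57.,  75.]))] [[263.24285163 223.82421815]]
scene [(0.81, array([364., 217.,  60.,  64.])), (0.77, array([186., 218.,  57.,  65.])), (0.53, array([408., 190.,  30.,  38.]))] [[363.64407555 218.12557667]]
```

View pics/scene6.png

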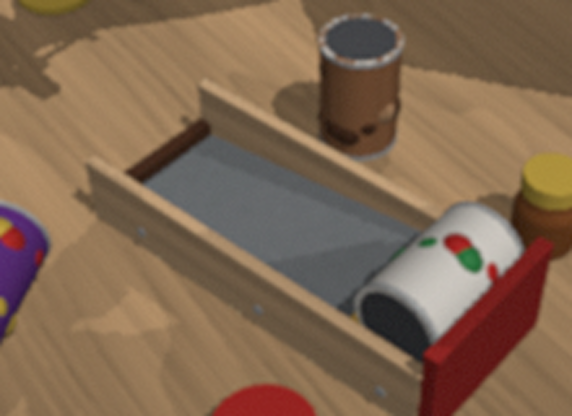

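The tin sits at its seat in both views, within about 2 px, and the neighbours haven't moved. The hand is clear, so I'm signing off.

```bash
python3 -c "
from cell import job; print(job.sign_off())"
```

```text
the job is handed in; nothing more can be done
None
```

The white spotted tin was pushed slowly up the slope and over the hump, and it rests against the red stop board; the brown tin, jar and lids were not touched, the hand is clear, and the job was handed in at about 14 s.

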